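Roll the thick bar onto the tray's marked line

TASK

Two round metal bars lie in the rubber-lined tray on the polishing bench, one on either side of a straight marked line. Line up the thick bar for marking out: with the fingertips, gently push its top sideways so that it rolls across the tray and stays lying along the line, centred over it. Do not grip or lift the bar, and leave the thin bar and everything else where it is.

Things in the scene. Friction and masses are not known exactly. Their poses are not given: they have to be found in the camera images.
- thick_bar: The work: solid, polished, slippery aluminium cylinder, 40 mm diameter, 130 mm long, about 0.45 kg, lying on the tray floor by the rim at the tray's +y or -y side. Origin at its middle, on its axis (26 mm above the bench); x runs along the bar, y and z turn as it rolls. On the rubber it rolls with drag (about 6% of its weight) and stops in millimetres when let go.
- thin_bar: The thin bar, to be left alone: same metal and length (130 mm), 22 mm diameter, 0.14 kg, lying near the opposite rim. Origin at its middle on its axis (17 mm above the bench), x along the bar.
- line: A straight white stripe painted flat on the tray floor, 176 mm long, 3 mm wide, so that it shows beyond both ends of a bar lying on it. Origin at its middle, 6 mm above the bench; x runs along the line, y level across it. It lies within 20 mm of the middle of the tray and within 2 degrees of parallel to the rims, as the bars are.
- tray: Fixed shallow wooden tray lined with black rubber, outside 204 (x) by 244 mm (y), inside 184 by 224 mm. Origin: centre of its underside, on the bench. Inner floor 6 mm above the bench, rims 10 mm thick, tops 24 mm above the bench all round. The bars lie along its x, the thick one rolls along its y. At first the gap between the thick bar and its rim is 2 to 12 mm, too narrow for a finger.
- jar: Bystander: loose jar, 56 mm diameter, 55 mm high, on the bench beside the tray. Origin at the centre of its underside.
- punch_block: Bystander: loose steel block 60 x 45 x 30 mm with a round-headed punch upright in it, 68 mm high over all, on the bench beyond the tray. Origin at the centre of its underside.
- wood_wedge: Bystander: small loose wooden block 30 x 22 x 25 mm on the bench beyond the tray. Origin at the centre of its underside.
Mind the look-alikes: they are no part of the job. Leave any orange or red look-alike of the thick_bar alone.

How it is judged:
By the outcome, as a careful person would: the job done as asked, in the order asked, and still so for the second after the job is handed in, with the robot touching nothing.
It also fails if it takes over 64 s, if anything falls off the work surface, if the arm or the gripper's body presses on something with over 40 N, if the wrist force passes 120 N, or if a joint passes its speed limit or range.

ROBOT

A 6-joint arm with a two-finger parallel gripper is mounted at the origin on the work surface. World frame = base frame: x ahead of the robot, y to its left, z up, the work surface at z = 0. Lengths are in m, angles in rad, forces in N, time in s.
With the tool pointing down it reaches from about 0.375 to 0.9 m from the base axis. Payload 3.1 kg.
Tool frame: the origin (TCP) lies at the very end of the fingers, on their centre line; the grasp point (between the pads) lies 19 mm behind it; z points along the fingers, y is the line along which they close (so a half turn about z gives the same grasp; the last joint's range is limited). The gripper opens to 85 mm and grips with 20 to 120 N. Pads are 22 mm wide; open, the fingers measure 114 mm over their backs; the gripper's body (76 mm by 85 mm) begins 54 mm behind the grasp point. The pads swing forward as they close: fully open they stand 13 mm farther back than shut.
Start: joints at [1.006, 0.527, 1.433, -0, 1.181, -0.178], TCP at [0.236, 0.579, 0.209] pointing down, gripper open.
Joint ranges: [-3.08, 3.08], [-0.75, 2.2], [0.22, 2.44], [-1.43, 4.57], [0, 2.65], [-2.85, 2.85]. Speed limits (rad/s): [2.79, 2.79, 3.14, 3.14, 3.14, 3.14].

INTERFACE

Orientations are given as a 3x3 rotation matrix whose columns are the frame's x, y, z axes.
In Python, from workcell import manip, cams, workorder, nets gives the robot as it stands.
- The arm moves only by the tool apply_moves, never from a script. Its argument "targets" is a list of rows, each a list of 7 numbers: the shift along the tool's x, y, z in cm, then the turn, a rotation vector about the tool's x, y, z in degrees, then the gripper command: -1 is shut, 1 is fully open, values between are in proportion. A call has exactly 10 rows; each row shifts and turns the commanded pose from where the row before left it, along the tool's axes as they then stand; what a row does not reach is not made up. A row lasts 1/8 s, in which the tool goes at most 62.5 mm and 10.7 degrees, less where a joint would pass 70% of its speed; a pose out of reach is approached as far as the arm can. A call with a gripper value outside its range is refused whole. The fingers move at their own pace and stop on an object; "newtons" is the grip in N (left out, the last holds). Time passes only in rows, so rows that do not move let the fingers close, or fill a call up. It gives the time, the measured TCP pose, the force, the opening and the grip force at its end, in the units of the state.
- manip.read_state(): the state, without advancing time (a new reading comes with each control period).
- cams.snapshot(name): name is "scene" or "side" or "wrist"; returns a dict with "color" (420x560x3 uint8, red, green, blue), "fx", "fy", "cx", "cy" (pixels), "dist_coeffs" ([k1, k2, p1, p2, k3] as OpenCV has them; the pictures are not rectified), "R" (3x3) and "t" (3): a world point X has camera coordinates R X + t. Camera axes: x right, y down, z forward; pixel columns grow to the right and rows downward; lengths in m; the calibration is good to about 2 mm. A picture is of the moment at which its call begins. There is no depth.
- workorder.job_done(): hands the job in; it is judged then, once.
Trained networks look in a picture, given as the dict that the camera call returned (one of the last four; its "shot" number tells which), for a name from the list of things; names that differ only in an ending like _2 or _b are one class to them, and where a whole thing is asked for, a point or a joint stands for the part that bears it (a point fixed in the world has none). Each returns a list of dicts, best first, with "score" (0 to 1); they miss things now and then, are a little off and sometimes report something else, mostly with a low value. They report only what shows in the picture. A call takes as long as a camera call. They do not tell look-alikes from the thing itself.
- nets.regions_of(picture, label): "mask" (420x560 bool, what is visible of it) and "rect" ([left, top, right, bottom] in pixels, round what is visible of it).
The state is a dict: "time": time; "joint_pos": joint angles; "dq": joint speeds; "joint_torque": joint torques, N m; "tool_pos": TCP position; "tcp_rot": TCP orientation; "contact_force": force on the tool from outside, world axes, zero at the start; "wrist_torque": the same for the moment, N m; "opening": opening from 0.0 (shut) to 1.0 (fully open); "grasp_force": force on a finger pad.
Only numpy, scipy, OpenCV 4.12 (cv2) and the standard library are available. Lean on these libraries where they do the work, as an engineer would, in place of code of your own. Each camera call takes 0.05 s, during which the arm holds its last target. There are 200 camera calls.

## Working session

There is one attempt and no reset: what is moved stays moved. The work goes in short steps, Python scripts to look and compute and a tool call to move; the robot and the scene stay as the last step left them, time stands still between calls to the robot, and variables do not carry over. Pictures are saved under pics/ and viewed, at most 10 in all, crops included, and the job is handed in when it is done.

Besides the shell and the picture viewer there is one more tool, called as name([rows], argument=value, ...), one row to a line, values as JSON. apply_moves: Moves the arm, as the interface text tells. Its arguments: {"type":"object","properties":{"targets":{"type":"array"},"newtons":{"type":"number"}},"required":["targets"]}

```bash
mkdir -p pics; python3 - <<'E'
from workcell import manip,cams,nets
import cv2,numpy as np
s=manip.read_state();print({k:np.round(v,3).tolist() for k,v in s.items()})
for n in("scene","side"):
    p=cams.snapshot(n);cv2.imwrite(f"pics/{n}0.png",p["color"][:,:,::-1])
    print(n,p["fx"],p["cx"],p["cy"],p["dist_coeffs"],np.round(-np.array(p["R"]).T@p["t"],3),np.round(p["R"],2).tolist())
    for l in("thick_bar","thin_bar","line","tray","jar","punch_block","wood_wedge"):
        print(l,[(round(float(d["score"]),2),np.round(d["rect"]).tolist()) for d in nets.regions_of(p,l)])
E
```

```text
{'time': 0.0, 'joint_pos': [1.005, 0.528, 1.434, -0.0, 1.181, -0.178], 'dq': [0.001, -0.001, -0.0, -0.0, 0.003, 0.001], 'joint_torque': [0.0, -44.234, -17.803, -0.0, 0.008, -0.0], 'tool_pos': [0.235, 0.578, 0.208], 'tcp_rot': [[-0.926, 0.377, -0.001], [0.377, 0.926, -0.002], [0.0, -0.002, -1.0]], 'contact_force': [-0.564, -1.332, -0.052], 'wrist_torque': [-0.027, 0.009, 0.009], 'grasp_force': 0.0, 'opening': 1.005}
scene 539.2789721194929 278.28835388146354 201.22617222472056 [-0.07909744  0.          0.          0.          0.        ] [ 1.243 -0.446  0.868] [[0.58, 0.82, 0.02], [0.59, -0.4, -0.71], [-0.57, 0.42, -0.71]]
thick_bar [(0.84, [247.0, 195.0, 302.0, 238.0]), (0.8, [176.0, 218.0, 220.0, 279.0]), (0.76, [129.0, 184.0, 191.0, 211.0]), (0.74, [179.0, 302.0, 257.0, 336.0]), (0.63, [279.0, 286.0, 347.0, 313.0])]
thin_bar [(0.91, [295.0, 163.0, 344.0, 195.0])]
line [(0.45, [286.0, 205.0, 287.0, 203.0])]
tray [(0.79, [228.0, 150.0, 361.0, 256.0])]
jar [(0.89, [330.0, 131.0, 355.0, 164.0]), (0.59, [229.0, 152.0, 360.0, 256.0])]
punch_block [(0.68, [326.0, 225.0, 359.0, 266.0])]
wood_wedge []
side 383.7029820443925 275.7975917649751 209.34532595352823 [0.00132241 0.         0.         0.         0.        ] [0.455 0.573 0.42 ] [[-0.95, -0.3, 0.01], [-0.18, 0.55, -0.82], [0.24, -0.78, -0.58]]
thick_bar [(0.9, [258.0, 194.0, 337.0, 217.0]), (0.83, [388.0, 163.0, 435.0, 201.0]), (0.66, [171.0, 161.0, 237.0, 194.0]), (0.63, [293.0, 147.0, 356.0, 183.0]), (0.62, [236.0, 128.0, 282.0, 167.0])]
thin_bar [(0.57, [256.0, 270.0, 347.0, 283.0])]
line [(0.43, [273.0, 241.0, 330.0, 241.0])]
tray [(0.77, [235.0, 196.0, 382.0, 306.0])]
jar [(0.72, [289.0, 317.0, 338.0, 383.0])]
punch_block [(0.81, [184.0, 192.0, 226.0, 240.0])]
wood_wedge [(0.58, [192.0, 263.0, 217.0, 289.0]), (0.39, [184.0, 193.0, 224.0, 243.0]), (0.35, [290.0, 317.0, 338.0, 384.0])]
```

```bash
python3 - <<'E'
import cv2
a=cv2.imread("pics/scene0.png")[120:360,120:400];b=cv2.imread("pics/side0.png")[120:400,160:450]
cv2.imwrite("pics/a.png",cv2.resize(a,None,fx=2.5,fy=2.5,interpolation=3)[:600]);cv2.imwrite("pics/b.png",cv2.resize(b,None,fx=2.1,fy=2.1,interpolation=3))
E
```

```text
(no output)
```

View pics/a.png

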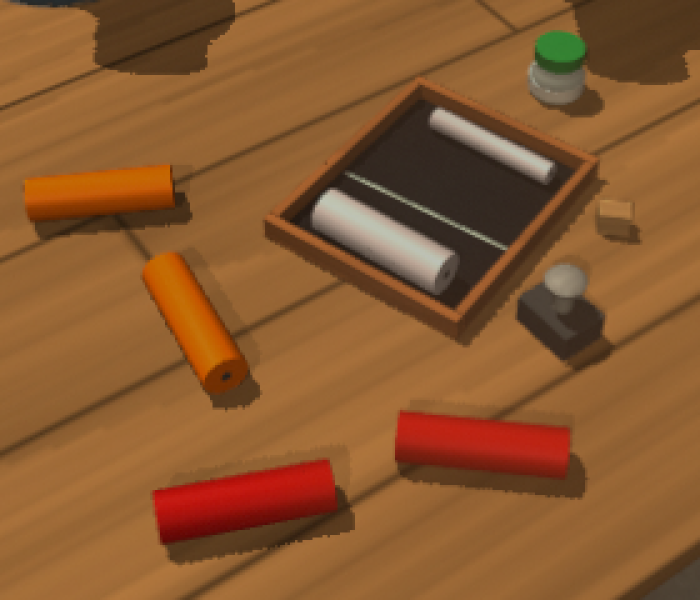

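View pics/b.png

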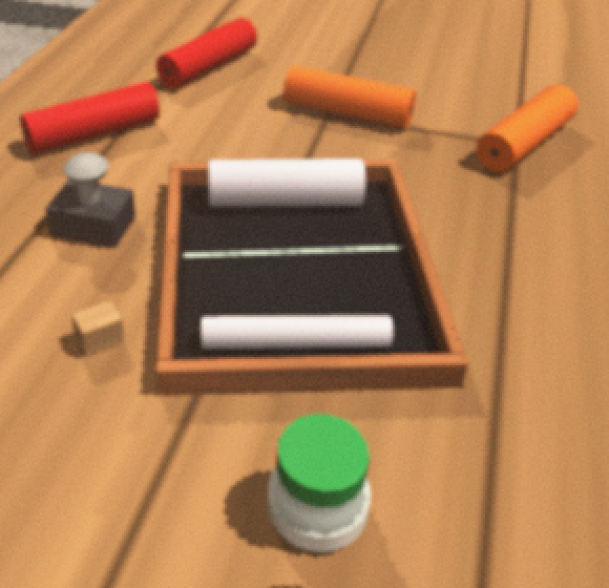

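The pictures show the white thick bar by the near rim (scene full px about 274,216; side about 297,206). The line runs (259,190)–(323,219) in scene and (248,241)–(350,238) in side. The thin bar lies on the jar side, and the orange and red bars outside the tray are look-alikes.

```bash
cat > h.py <<'E'
from workcell import manip,cams,nets
import cv2,numpy as np
from scipy.optimize import minimize
def K(p): return np.array([[p["fx"],0,p["cx"]],[0,p["fy"],p["cy"]],[0,0,1]])
def proj(p,X): return cv2.projectPoints(np.array(X,float).reshape(-1,1,3),cv2.Rodrigues(np.array(p["R"]))[0],np.array(p["t"],float),K(p),np.array(p["dist_coeffs"]))[0].reshape(-1,2)
def unproj(p,uv,z):
    n=cv2.undistortPoints(np.array(uv,float).reshape(-1,1,2),K(p),np.array(p["dist_coeffs"])).reshape(-1,2)
    R=np.array(p["R"]);c=-R.T@np.array(p["t"]);d=np.c_[n,np.ones(len(n))]@R
    return c+d*((z-c[2])/d[:,2])[:,None]
def cyl(q,r,L=.13):
    x,y,a=q;t=np.linspace(0,2*np.pi,60);P=[]
    for s in(-L/2,L/2): P.append(np.c_[x+s*np.cos(a)-r*np.cos(t)*np.sin(a),y+s*np.sin(a)+r*np.cos(t)*np.cos(a),.006+r+r*np.sin(t)])
    return np.vstack(P)
def fitbar(p,m,r,q0):
    m8=cv2.resize(m.astype(np.float32),None,fx=4,fy=4,interpolation=1)>.5
    def f(q):
        h=cv2.convexHull(((proj(p,cyl(q*[1e-3,1e-3,.01],r))+.5)*4-.5).astype(np.float32)); 
        b=np.zeros(m8.shape,np.uint8);cv2.fillConvexPoly(b,np.round(h*16).astype(np.int32),1,shift=4);b=b>0
        return 1-(b&m8).sum()/(b|m8).sum()
    s=minimize(f,np.array(q0)*[1e3,1e3,100],method="Nelder-Mead",options=dict(initial_simplex=np.array(q0)*[1e3,1e3,100]+np.array([[0,0,0],[6,0,0],[0,6,0],[0,0,3.]])))
    return s.x*[1e-3,1e-3,.01],1-s.fun
def linefit(p,uv):  # refine stripe: brightness-weighted peak per cross-cut, world points on floor
    g=cv2.cvtColor(p["color"],cv2.COLOR_RGB2GRAY).astype(np.float32)
    A,B=unproj(p,uv,.006)[:,:2];d=(B-A)/np.linalg.norm(B-A);n=np.array([-d[1],d[0]]);o=np.linspace(-.008,.008,65);pts=[]
    for s in np.linspace(.06,.94,60):
        W=A+s*(B-A)+o[:,None]*n;u=proj(p,np.c_[W,np.full(65,.006)]).astype(np.float32)
        v=cv2.remap(g,u[:,0].copy(),u[:,1].copy(),1).ravel();v=np.clip(v-np.median(v)-15,0,None)
        if v.sum()>20: pts.append(A+s*(B-A)+n*(v@o/v.sum()))
    pts=np.array(pts);vx,vy,x,y=cv2.fitLine(pts.astype(np.float32),cv2.DIST_HUBER,0,1e-5,1e-5).ravel();a=np.arctan(vy/vx)
    return x,y,a,len(pts),np.std((pts-[x,y])@[-np.sin(a),np.cos(a)])
E
python3 - <<'E'
from h import *
LN={"scene":[(259.2,189.6),(322.8,218.8)],"side":[(247.6,241.4),(350.5,237.6)]}
for n in LN:
    p=cams.snapshot(n);print(n,"line ends",unproj(p,LN[n],.006)[:,:2].round(4).tolist(),"fit",np.round(linefit(p,LN[n]),4))
    for l,r in(("thick_bar",.02),("thin_bar",.011)):
        for d in nets.regions_of(p,l):
            m=d["mask"];c=p["color"][m].mean(0)
            if c.max()-c.min()>45: continue
            v,u=np.nonzero(m);q=unproj(p,[(u.mean(),v.mean())],.006+r)[0]
            print(l,d["score"],np.round(fitbar(p,m,r,[q[0],q[1],0.]),4) if 0 else [np.round(k,4) for k in fitbar(p,m,r,[q[0],q[1],0.])])
    if n=="scene": print("tray corners",unproj(p,[(288,152),(359.2,184),(226,208.8),(302.5,246.5)],.024)[:,:2].round(3).tolist())
E
```

```text
scene line ends [[0.4916, 0.0529], [0.6469, 0.117]] fit [5.694e-01 8.460e-02 3.749e-01 6.000e+01 1.000e-04]
thick_bar 0.92 [array([0.5951, 0.0208, 0.3187]), np.float64(0.9528)]
thick_bar 0.34 [array([0.5451, 0.173 , 0.1299]), np.float64(0.5136)]
thin_bar 0.7 [array([0.5419, 0.1798, 0.3275]), np.float64(0.8902)]
tray corners [[0.436, 0.175], [0.62, 0.244], [0.517, -0.051], [0.697, 0.022]]
side line ends [[0.6465, 0.1184], [0.4847, 0.0552]] fit [5.721e-01 8.870e-02 3.717e-01 6.000e+01 2.000e-04]
thick_bar 0.83 [array([0.5911, 0.0235, 0.3196]), np.float64(0.9506)]
thin_bar 0.69 [array([0.5389, 0.1829, 0.3354]), np.float64(0.9078)]
```

apply_moves([
  [0, 0, 0, 0, 0, 9.28, 1],
  [0, 0, 0, 0, 0, 9.28, 1],
  [0, 0, 0, 0, 0, 9.28, 1],
  [0, 0, 0, 0, 0, 9.28, 1],
  [0, 0, 0, 0, 0, 9.28, 1],
  [-4.6, 0.87, 0, 0, 0, 0, 1],
  [-4.6, 0.87, 0, 0, 0, 0, 1],
  [-4.6, 0.87, 0, 0, 0, 0, 1],
  [-4.6, 0.87, 0, 0, 0, 0, 1],
  [-4.6, 0.87, 0, 0, 0, 0, 1],
])

```text
time: 2.35
tool_pos: [0.3611, 0.3795, 0.2094]
tcp_rot: [[-0.366, 0.931, 0.001], [0.931, 0.366, 0.0], [0.0, 0.001, -1.0]]
contact_force: [0.1, 0.4, -0.9]
opening: 1.001
grasp_force: 0.0
```

apply_moves([
  [-4.6, 0.87, 0, 0, 0, 0, 1],
  [-4.6, 0.87, 0, 0, 0, 0, 1],
  [-4.6, 0.87, 0.5, 0, 0, 0, 1],
  [-4.6, 0.87, 1.5, 0, 0, 0, 1],
  [-4.6, 0.87, 1.5, 0, 0, 0, 1],
  [-4.6, 0.87, 1.5, 0, 0, 0, 1],
  [-4.6, 0.87, 1.5, 0, 0, 0, 1],
  [-4.6, 0.87, 1.5, 0, 0, 0, 1],
  [-4.6, 0.87, 0.5, 0, 0, 0, 1],
  [-4.6, 0.87, 0.5, 0, 0, 0, 1],
])

```text
time: 3.6
tool_pos: [0.6102, -0.0172, 0.1188]
tcp_rot: [[-0.365, 0.931, -0.0], [0.931, 0.365, 0.0], [0.0, 0.0, -1.0]]
contact_force: [0.3, 0.2, 0.7]
opening: 1.005
grasp_force: 0.0
```

```bash
cat > st.py <<'E'
from h import *
s=manip.read_state();t=np.array(s["tool_pos"]);R=np.array(s["tcp_rot"])
a=.373;print("t",round(s["time"],2),"tcp",t.round(4),"d",round(t[:2]@[np.cos(a),np.sin(a)],4),"n",round(t[:2]@[-np.sin(a),np.cos(a)],4),"yaw(y)",round(float(np.arctan2(R[1,1],R[0,1])),4),"z",R[:,2].round(4),"F",np.round(s["contact_force"],2))
E
python3 - <<'E'
import st;from h import *
s=manip.read_state();t=np.array(s["tool_pos"]);R=np.array(s["tcp_rot"])
p=cams.snapshot("side")
for dz in(0,-.013):
    print(proj(p,[t+R@[x,y,dz] for x in(0,) for y in(-.057,-.0425,.0425,.057)]).round(1).tolist())
c=p["color"][60:310,160:430,::-1];cv2.imwrite("pics/c.png",cv2.resize(c,None,fx=2.4,fy=2.4,interpolation=3))
E
```

```text
t 3.6 tcp [ 0.6102 -0.0172  0.1188] d 0.562 n -0.2384 yaw(y) 0.3739 z [-0.e+00  2.e-04 -1.e+00] F [0.35 0.23 0.69]
[[324.9, 147.6], [316.7, 147.8], [268.3, 149.0], [260.0, 149.2]]
[[325.5, 140.8], [317.2, 141.0], [268.3, 142.1], [259.8, 142.3]]
```

View pics/c.png

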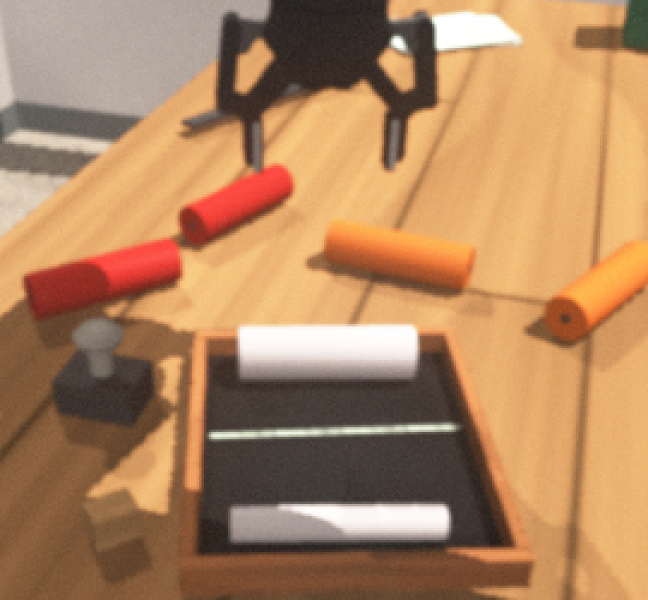

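The side view shows the fingertips at about (265,132) and (324,130), higher than the projected TCP row of about 148. I'll cross-check with the scene camera.

```bash
python3 - <<'E'
from h import *
s=manip.read_state();t=np.array(s["tool_pos"]);R=np.array(s["tcp_rot"])
im=[]
for n in("scene","side"):
    p=cams.snapshot(n);c=p["color"][:,:,::-1].copy();u=proj(p,[t]).ravel().round().astype(int);x,y=u[0]-50,u[1]-60
    c=cv2.resize(c[y:y+100,x:x+100],None,fx=4,fy=4,interpolation=3)
    for dz,col in((0,(0,0,255)),(-.013,(0,255,0)),(-.03,(255,255,0))):
        for k in(-.05,.05):
            q=(proj(p,[t+R@[0,k,dz]])[0]-[x,y])*4+2;cv2.circle(c,tuple(int(v) for v in q),3,col,-1)
    im.append(c)
cv2.imwrite("pics/d.png",np.hstack(im))
E
```

```text
(no output)
```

View pics/d.png

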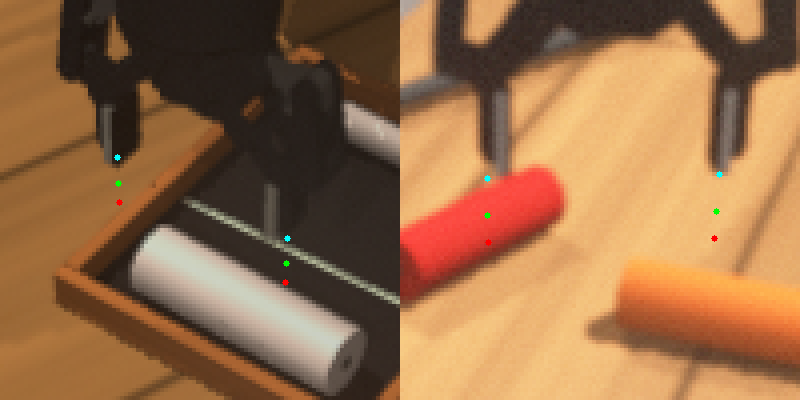

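Both views agree: with the gripper fully open, the visible tips are about 30 mm above the TCP. I'll descend to a height that is safe either way and test gently.

apply_moves([
  [0, 0, 2, 0, 0, 0, 1],
  [0, 0, 2, 0, 0, 0, 1],
  [0, 0, 2, 0, 0, 0, 1],
  [0, 0, 1.4, 0, 0, 0, 1],
  [0, 0, 0.8, 0, 0, 0, 1],
  [0, 0, 0, 0, 0, 0, 1],
  [0, 0, 0, 0, 0, 0, 1],
  [0.5, 0, 0, 0, 0, 0, 1],
  [0.3, 0, 0, 0, 0, 0, 1],
  [0.2, 0, 0, 0, 0, 0, 1],
])

```text
time: 5.0
tool_pos: [0.6057, -0.0061, 0.0374]
tcp_rot: [[-0.366, 0.931, 0.0], [0.931, 0.366, -0.0], [-0.0, 0.0, -1.0]]
contact_force: [-0.2, -0.5, 0.1]
opening: 0.999
grasp_force: 0.0
```

apply_moves([
  [0.3, 0, 0, 0, 0, 0, 1],
  [0.3, 0, 0, 0, 0, 0, 1],
  [0.3, 0, 0, 0, 0, 0, 1],
  [0.3, 0, 0, 0, 0, 0, 1],
  [0.2, 0, 0, 0, 0, 0, 1],
  [0.1, 0, 0, 0, 0, 0, 1],
  [0, 0, 0, 0, 0, 0, 1],
  [0, 0, 0, 0, 0, 0, 1],
  [0, 0, 0, 0, 0, 0, 1],
  [0, 0, 0, 0, 0, 0, 1],
])

```text
time: 6.25
tool_pos: [0.6003, 0.0074, 0.0372]
tcp_rot: [[-0.365, 0.931, 0.0], [0.931, 0.365, -0.0], [-0.0, 0.0, -1.0]]
contact_force: [0.3, -0.6, 0.6]
opening: 1.005
grasp_force: 0.0
```

```bash
python3 - <<'E'
import st;from h import *
s=manip.read_state();t=np.array(s["tool_pos"]);R=np.array(s["tcp_rot"])
im=[]
for n in("scene","side"):
    p=cams.snapshot(n);c=p["color"][:,:,::-1].copy();u=proj(p,[t]).ravel().round().astype(int);x,y=u[0]-50,u[1]-60
    c=cv2.resize(c[y:y+100,x:x+100],None,fx=4,fy=4,interpolation=3)
    for dz,col in((0,(0,0,255)),(-.013,(0,255,0)),(-.03,(255,255,0))):
        for k in(-.05,.05):
            q=(proj(p,[t+R@[0,k,dz]])[0]-[x,y])*4+2;cv2.circle(c,tuple(int(v) for v in q),3,col,-1)
    im.append(c)
    for d in nets.regions_of(p,"thick_bar"):
        m=d["mask"];cc=p["color"][m].mean(0)
        if cc.max()-cc.min()<45 and d["score"]>.3: print(n,d["score"],[np.round(k,4) for k in fitbar(p,m,.02,[.593,.022,.35])])
cv2.imwrite("pics/e.png",np.hstack(im))
E
```

```text
t 6.25 tcp [0.6003 0.0074 0.0372] d 0.5617 n -0.2118 yaw(y) 0.374 z [ 0. -0. -1.] F [ 0.33 -0.65  0.59]
side 0.88 [array([0.5921, 0.0229, 0.3222]), np.float64(0.9586)]
```

View pics/e.png

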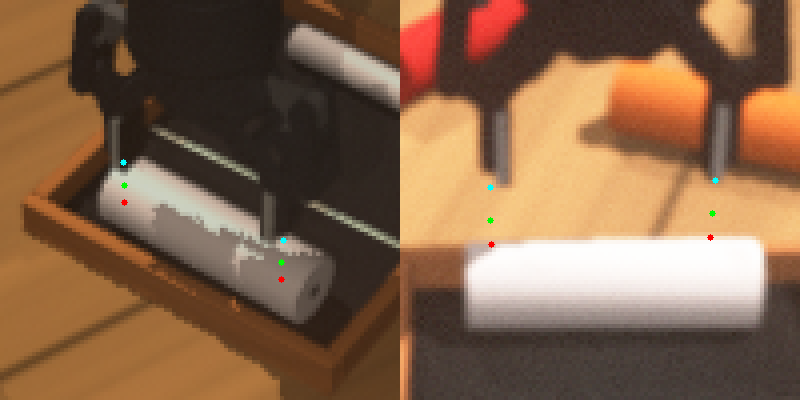

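The bar did not move, so the offset is real: the tips are at about z=0.067, TCP+30 mm. I'll back off behind the bar and go down in steps.

apply_moves([
  [-0.8, 0, 0, 0, 0, 0, 1],
  [-0.9, 0, 0, 0, 0, 0, 1],
  [-0.9, 0, 0, 0, 0, 0, 1],
  [-0.2, 0, 0, 0, 0, 0, 1],
  [0, 0, 0.5, 0, 0, 0, 1],
  [0, 0, 0.5, 0, 0, 0, 1],
  [0, 0, 0.4, 0, 0, 0, 1],
  [0, 0, 0.3, 0, 0, 0, 1],
  [0, 0, 0, 0, 0, 0, 1],
  [0, 0, 0, 0, 0, 0, 1],
])

```text
time: 7.7
tool_pos: [0.6106, -0.0185, 0.0203]
tcp_rot: [[-0.366, 0.931, 0.0], [0.931, 0.366, -0.0], [-0.0, 0.0, -1.0]]
contact_force: [-0.4, -0.5, -0.3]
opening: 1.004
grasp_force: 0.0
```

apply_moves([
  [0, 0, 0.1, 0, 0, 0, 1],
  [0, 0, 0.1, 0, 0, 0, 1],
  [0, 0, 0.1, 0, 0, 0, 1],
  [0, 0, 0.1, 0, 0, 0, 1],
  [0, 0, 0.1, 0, 0, 0, 1],
  [0, 0, 0, 0, 0, 0, 1],
  [0, 0, 0, 0, 0, 0, 1],
  [0, 0, 0, 0, 0, 0, 1],
  [0, 0, 0, 0, 0, 0, 1],
  [0, 0, 0, 0, 0, 0, 1],
])

```text
time: 8.95
tool_pos: [0.6105, -0.0185, 0.0152]
tcp_rot: [[-0.366, 0.931, 0.0], [0.931, 0.366, -0.0], [-0.0, 0.0, -1.0]]
contact_force: [-0.1, -0.2, 0.0]
opening: 1.002
grasp_force: 0.0
```

apply_moves([
  [0, 0, 0.1, 0, 0, 0, 1],
  [0, 0, 0.1, 0, 0, 0, 1],
  [0, 0, 0.1, 0, 0, 0, 1],
  [0, 0, 0.1, 0, 0, 0, 1],
  [0, 0, 0.1, 0, 0, 0, 1],
  [0, 0, 0, 0, 0, 0, 1],
  [0, 0, 0, 0, 0, 0, 1],
  [0, 0, 0, 0, 0, 0, 1],
  [0, 0, 0, 0, 0, 0, 1],
  [0, 0, 0, 0, 0, 0, 1],
])

```text
time: 10.2
tool_pos: [0.6105, -0.0186, 0.0102]
tcp_rot: [[-0.365, 0.931, -0.0], [0.931, 0.365, 0.0], [0.0, -0.0, -1.0]]
contact_force: [-0.6, 0.1, 0.3]
opening: 0.999
grasp_force: 0.0
```

apply_moves([
  [0, 0, 0.1, 0, 0, 0, 1],
  [0, 0, 0.1, 0, 0, 0, 1],
  [0, 0, 0.1, 0, 0, 0, 1],
  [0.4, 0, 0, 0, 0, 0, 1],
  [0.5, 0, 0, 0, 0, 0, 1],
  [0.4, 0, 0, 0, 0, 0, 1],
  [0.3, 0, 0, 0, 0, 0, 1],
  [0.3, 0, 0, 0, 0, 0, 1],
  [0.3, 0, 0, 0, 0, 0, 1],
  [0.2, 0, 0, 0, 0, 0, 1],
])

```text
time: 11.45
tool_pos: [0.6018, 0.0039, 0.0073]
tcp_rot: [[-0.366, 0.931, 0.0], [0.931, 0.366, -0.0], [-0.0, 0.0, -1.0]]
contact_force: [-0.2, 0.3, 0.9]
opening: 0.999
grasp_force: 0.6
```

```bash
cat > look.py <<'E'
import st,sys;from h import *
LN={"scene":[(259.2,189.6),(322.8,218.8)],"side":[(247.6,241.4),(350.5,237.6)]};im=[]
for n in LN:
    p=cams.snapshot(n);im.append(cv2.resize(p["color"][150:290,210:390,::-1],None,fx=2.2,fy=2.2,interpolation=3))
    for d in nets.regions_of(p,"thick_bar"):
        m=d["mask"];cc=p["color"][m].mean(0)
        if cc.max()-cc.min()<45 and d["score"]>.3:
            q,i=fitbar(p,m,.02,[.58,.05,.35]);L={"scene":(.5694,.0846),"side":(.5721,.0887)}[n]
            print(n,round(d["score"],2),q.round(4),round(i,3),"offset from line mm",round(((q[:2]-L)@[-np.sin(.373),np.cos(.373)])*1e3,2))
if len(sys.argv)>1: cv2.imwrite(f"pics/{sys.argv[1]}.png",np.hstack(im))
E
python3 look.py f
```

```text
t 11.45 tcp [0.6018 0.0039 0.0073] d 0.5618 n -0.2157 yaw(y) 0.3742 z [ 2.e-04 -1.e-04 -1.e+00] F [-0.17  0.32  0.88]
scene 0.56 [0.6025 0.0234 0.333 ] 0.697 offset from line mm -69.04
side 0.94 [0.592  0.0251 0.3553] 0.951 offset from line mm -66.51
```

View pics/f.png

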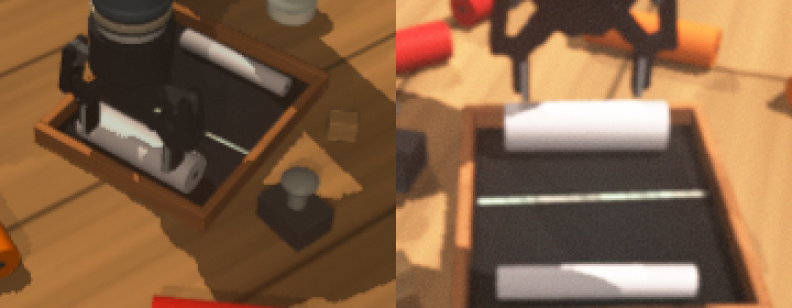

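apply_moves([
  [0.2, 0, 0, 0, 0, 0, 1],
  [0.2, 0, 0, 0, 0, 0, 1],
  [0.2, 0, 0, 0, 0, 0, 1],
  [0.2, 0, 0, 0, 0, 0, 1],
  [0.2, 0, 0, 0, 0, 0, 1],
  [0.2, 0, 0, 0, 0, 0, 1],
  [0.2, 0, 0, 0, 0, 0, 1],
  [0.2, 0, 0, 0, 0, 0, 1],
  [0.1, 0, 0, 0, 0, 0, 1],
  [0, 0, 0, 0, 0, 0, 1],
])

```text
time: 12.9
tool_pos: [0.5971, 0.0191, 0.0094]
tcp_rot: [[-0.365, 0.931, 0.004], [0.931, 0.365, -0.001], [-0.002, 0.003, -1.0]]
contact_force: [-2.4, -3.2, 12.7]
opening: 0.999
grasp_force: 6.3
```

```bash
python3 look.py g
```

```text
t 12.9 tcp [0.5971 0.0191 0.0094] d 0.563 n -0.1998 yaw(y) 0.3741 z [ 0.0041 -0.001  -1.    ] F [-2.38 -3.16 12.69]
scene 0.61 [0.5941 0.0299 0.3545] 0.804 offset from line mm -59.96
side 0.77 [0.5886 0.0329 0.3847] 0.911 offset from line mm -57.98
```

The tips ride on the bar's top (12.7 N down), so the true tip height is about TCP+36 mm. I'll lift, back off and go lower.

apply_moves([
  [0, 0, -0.4, 0, 0, 0, 1],
  [0, 0, -0.8, 0, 0, 0, 1],
  [-1, 0, 0, 0, 0, 0, 1],
  [-1.2, 0, 0, 0, 0, 0, 1],
  [-0.8, 0, 0, 0, 0, 0, 1],
  [0, 0, 0.6, 0, 0, 0, 1],
  [0, 0, 0.5, 0, 0, 0, 1],
  [0, 0, 0.2, 0, 0, 0, 1],
  [0, 0, 0.1, 0, 0, 0, 1],
  [0, 0, 0, 0, 0, 0, 1],
])

```text
time: 14.35
tool_pos: [0.6064, -0.0081, 0.0052]
tcp_rot: [[-0.366, 0.931, -0.0], [0.931, 0.366, 0.0], [0.0, -0.0, -1.0]]
contact_force: [-0.2, -0.1, 0.7]
opening: 0.997
grasp_force: 0.0
```

apply_moves([
  [0, 0, 0.1, 0, 0, 0, 1],
  [0, 0, 0.1, 0, 0, 0, 1],
  [0, 0, 0.1, 0, 0, 0, 1],
  [0, 0, 0.1, 0, 0, 0, 1],
  [0, 0, 0.1, 0, 0, 0, 1],
  [0, 0, 0, 0, 0, 0, 1],
  [0, 0, 0, 0, 0, 0, 1],
  [0, 0, 0, 0, 0, 0, 1],
  [0, 0, 0, 0, 0, 0, 1],
  [0, 0, 0, 0, 0, 0, 1],
])

```text
time: 15.6
tool_pos: [0.6065, -0.0083, 0.0002]
tcp_rot: [[-0.365, 0.931, 0.0], [0.931, 0.365, -0.0], [-0.0, 0.0, -1.0]]
contact_force: [0.7, -0.7, 0.0]
opening: 0.999
grasp_force: 0.0
```

```bash
python3 look.py g
```

```text
t 15.6 tcp [ 6.065e-01 -8.300e-03  2.000e-04] d 0.5617 n -0.2287 yaw(y) 0.3741 z [ 0. -0. -1.] F [ 0.68 -0.71  0.03]
scene 0.87 [0.596  0.0288 0.3681] 0.42 offset from line mm -61.68
side 0.73 [0.5884 0.033  0.3385] 0.961 offset from line mm -57.85
```

View pics/g.png

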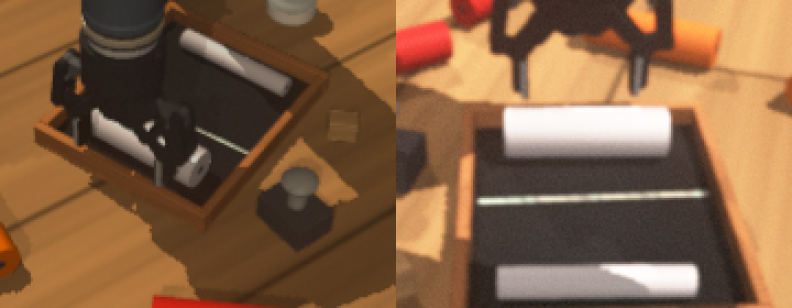

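apply_moves([
  [0.4, 0, 0, 0, 0, 0, 1],
  [0.5, 0, 0, 0, 0, 0, 1],
  [0.3, 0, 0, 0, 0, 0, 1],
  [0.3, 0, 0, 0, 0, 0, 1],
  [0.3, 0, 0, 0, 0, 0, 1],
  [0.3, 0, 0, 0, 0, 0, 1],
  [0.3, 0, 0, 0, 0, 0, 1],
  [0.3, 0, 0, 0, 0, 0, 1],
  [0.2, 0, 0, 0, 0, 0, 1],
  [0.1, 0, 0, 0, 0, 0, 1],
])

```text
time: 17.05
tool_pos: [0.5953, 0.0198, 0.0001]
tcp_rot: [[-0.366, 0.931, -0.0], [0.931, 0.366, 0.0], [0.0, -0.0, -1.0]]
contact_force: [0.1, 0.4, -0.1]
opening: 1.002
grasp_force: 0.2
```

```bash
python3 look.py h
```

```text
t 17.05 tcp [5.953e-01 1.980e-02 1.000e-04] d 0.5616 n -0.1985 yaw(y) 0.3743 z [-4.e-04  1.e-04 -1.e+00] F [ 0.14  0.38 -0.13]
scene 0.72 [0.5885 0.0447 0.3342] 0.608 offset from line mm -44.12
side 0.76 [0.5825 0.0474 0.3177] 0.979 offset from line mm -42.23
```

apply_moves([
  [0.3, 0, 0, 0, 0, 0, 1],
  [0.3, 0, 0, 0, 0, 0, 1],
  [0.3, 0, 0, 0, 0, 0, 1],
  [0.3, 0, 0, 0, 0, 0, 1],
  [0.3, 0, 0, 0, 0, 0, 1],
  [0.3, 0, 0, 0, 0, 0, 1],
  [0.3, 0, 0, 0, 0, 0, 1],
  [0.3, 0, 0, 0, 0, 0, 1],
  [0.3, 0, 0, 0, 0, 0, 1],
  [0.3, 0, 0, 0, 0, 0, 1],
])

```text
time: 18.5
tool_pos: [0.5845, 0.0477, 0.0002]
tcp_rot: [[-0.365, 0.931, 0.0], [0.931, 0.365, -0.0], [-0.0, 0.0, -1.0]]
contact_force: [-0.0, -0.9, 0.2]
opening: 0.998
grasp_force: 0.3
```

apply_moves([
  [0.2, 0, 0, 0, 0, 0, 1],
  [0.2, 0, 0, 0, 0, 0, 1],
  [0.1, 0, 0, 0, 0, 0, 1],
  [0.1, 0, 0, 0, 0, 0, 1],
  [0, 0, 0, 0, 0, 0, 1],
  [0, 0, 0, 0, 0, 0, 1],
  [0, 0, 0, 0, 0, 0, 1],
  [0, 0, 0, 0, 0, 0, 1],
  [0, 0, 0, 0, 0, 0, 1],
  [0, 0, 0, 0, 0, 0, 1],
])

```text
time: 19.75
tool_pos: [0.5823, 0.0531, 0.0002]
tcp_rot: [[-0.365, 0.931, -0.0], [0.931, 0.365, -0.0], [0.0, -0.0, -1.0]]
contact_force: [0.1, 0.1, 0.3]
opening: 1.001
grasp_force: 0.0
```

```bash
python3 look.py h; python3 - <<'E'
import cv2
a=cv2.imread("pics/h.png")
from h import *
p=cams.snapshot("side");cv2.imwrite("pics/i.png",cv2.resize(p["color"][180:300,220:400,::-1],None,fx=4.4,fy=4.4,interpolation=3))
E
```

```text
t 19.75 tcp [5.823e-01 5.310e-02 2.000e-04] d 0.5617 n -0.1627 yaw(y) 0.3742 z [-0. -0. -1.] F [0.13 0.14 0.3 ]
scene 0.59 [0.5781 0.079  0.337 ] 0.581 offset from line mm -8.35
side 0.74 [0.5706 0.0805 0.3179] 0.967 offset from line mm -7.08
```

View pics/i.png

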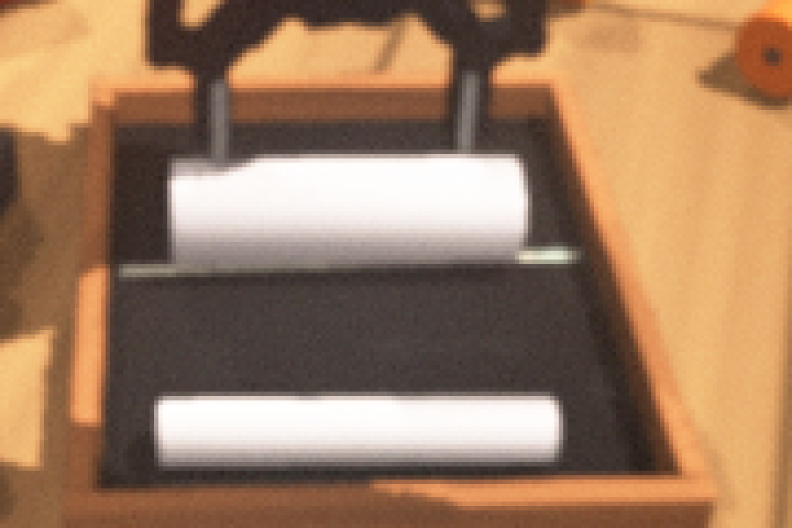

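The side view shows the bar lying just short of the line (px about 270,240), near-parallel to it, with both fingers behind. I'll push on slowly, then back off and measure clear of the fingers.

apply_moves([
  [0.1, 0, 0, 0, 0, 0, 1],
  [0.1, 0, 0, 0, 0, 0, 1],
  [0.1, 0, 0, 0, 0, 0, 1],
  [0.1, 0, 0, 0, 0, 0, 1],
  [0.1, 0, 0, 0, 0, 0, 1],
  [0.05, 0, 0, 0, 0, 0, 1],
  [0.05, 0, 0, 0, 0, 0, 1],
  [0, 0, 0, 0, 0, 0, 1],
  [-0.5, 0, 0, 0, 0, 0, 1],
  [-1.5, 0, 0, 0, 0, 0, 1],
])

```text
time: 21.25
tool_pos: [0.5873, 0.04, 0.0001]
tcp_rot: [[-0.367, 0.93, -0.001], [0.93, 0.367, 0.0], [0.0, -0.001, -1.0]]
contact_force: [0.1, 0.5, 0.1]
opening: 1.001
grasp_force: 0.0
```

apply_moves([
  [0, 0, -3, 0, 0, 0, 1],
  [-2, 0, -5, 0, 0, 0, 1],
  [-4, 0, -5, 0, 0, 0, 1],
  [-4, 0, -5, 0, 0, 0, 1],
  [-4, 0, -5, 0, 0, 0, 1],
  [-4, 0, -2, 0, 0, 0, 1],
  [-4, 0, 0, 0, 0, 0, 1],
  [0, 0, 0, 0, 0, 0, 1],
  [0, 0, 0, 0, 0, 0, 1],
  [0, 0, 0, 0, 0, 0, 1],
])

```text
time: 22.5
tool_pos: [0.6662, -0.161, 0.2463]
tcp_rot: [[-0.366, 0.931, -0.001], [0.931, 0.366, 0.001], [0.001, -0.001, -1.0]]
contact_force: [0.1, 0.6, -0.2]
opening: 1.0
grasp_force: 0.0
```

```bash
python3 look.py h; python3 - <<'E'
from h import *
ims=[]
for n in("scene","side"):
    p=cams.snapshot(n);x,y=(225,150) if n=="scene" else (230,190)
    c=p["color"][:,:,::-1].copy();c=cv2.resize(c[y:y+110,x:x+140],None,fx=2.8,fy=2.8,interpolation=3);ims.append(c)
    cv2.imwrite(f"pics/raw_{n}.png",p["color"][:,:,::-1])
cv2.imwrite("pics/j.png",np.hstack(ims))
E
```

```text
t 22.5 tcp [ 0.6662 -0.161   0.2463] d 0.5617 n -0.3927 yaw(y) 0.375 z [-1.2e-03  8.0e-04 -1.0e+00] F [ 0.13  0.59 -0.21]
scene 0.85 [0.5731 0.0842 0.3297] 0.876 offset from line mm -1.72
side 0.78 [0.569  0.087  0.3456] 0.956 offset from line mm -0.48
```

View pics/j.png

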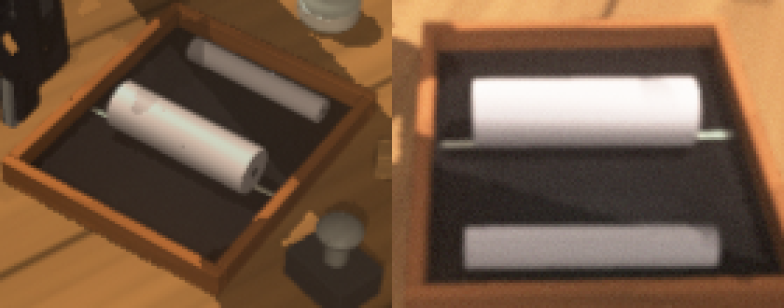

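```bash
cat > fine.py <<'E'
from h import *
from scipy.optimize import least_squares
# silhouette long edges located as gradient peaks on cross-cuts along n, at image of heights of the model silhouette
def edges(p,q0,zoff=0,ss=np.linspace(-.05,.05,41)):
    g=cv2.GaussianBlur(cv2.cvtColor(p["color"],cv2.COLOR_RGB2GRAY),(0,0),.6).astype(np.float32)
    C=-np.array(p["R"]).T@np.array(p["t"])
    def sil(q,s,sg):
        x,y,a=q;P=np.array([x+s*np.cos(a),y+s*np.sin(a),.026]);u=np.array([np.cos(a),np.sin(a),0]);v=C-P;v-=u*(v@u);D=np.linalg.norm(v);v/=D
        w=np.cross(u,v);return P+.02*(v*(.02/D)+sg*w*np.sqrt(1-(.02/D)**2))
    obs=[]
    for sg in(-1,1):
        for s in ss:
            a0,a1=proj(p,[sil(q0,s-.002,sg),sil(q0,s+.002,sg)]);c=(a0+a1)/2;t=(a1-a0)/np.linalg.norm(a1-a0);n=np.array([-t[1],t[0]])
            o=np.linspace(-4,4,81);u=(c+o[:,None]*n).astype(np.float32);v=cv2.remap(g,u[:,0].copy(),u[:,1].copy(),2).ravel();G=np.abs(np.gradient(v));k=G.argmax()
            if 0<k<80 and G[k]>1: w=G*(abs(o-o[k])<1.2);obs.append((sg,s,n,c+n*(w@o/w.sum())))
    def r(z):
        q=[q0[0]-z[0]*1e-3*np.sin(q0[2]),q0[1]+z[0]*1e-3*np.cos(q0[2]),q0[2]+z[1]*.01]
        return [(proj(p,[sil(q,s,sg)])[0]-(e+z[2]*0))@n for sg,s,n,e in obs]
    f=least_squares(r,[0,0,0],loss="soft_l1",f_scale=.3)
    lo=np.mean([x for x,ob in zip(r(f.x),obs) if ob[0]<0]);hi=np.mean([x for x,ob in zip(r(f.x),obs) if ob[0]>0])
    return q0[2]+f.x[1]*.01,f.x[0],len(obs),np.std(f.fun),lo,hi
E
python3 - <<'E'
from fine import *
L={"scene":(.5694,.0846),"side":(.5721,.0887)}
for n in L:
    p=cams.snapshot(n);a=.373
    q0=[L[n][0]-0.003*np.cos(a),L[n][1]-0.003*np.sin(a),a]
    y,dn,*o=edges(p,q0);print(n,"yaw",round(y,4),"offset mm",round(dn,2),np.round(o,2))
E
```

```text
scene yaw 0.3325 offset mm -1.09 [82.    0.4  -0.33  0.36]
side yaw 0.328 offset mm -1.72 [82.    0.3   0.23 -0.17]
```

```bash
python3 - <<'E'
from fine import *
L={"scene":(.5694,.0846),"side":(.5721,.0887)};B={"scene":(.5951,.0208),"side":(.5911,.0235)}
for n in L:
    p=cams.snapshot(n);a=.373
    for f,c in((f"pics/{n}0.png",B[n]),(f"pics/raw_{n}.png",(L[n][0]-.003*np.cos(a),L[n][1]-.003*np.sin(a)))):
        p["color"]=cv2.imread(f)[:,:,::-1].copy();r=[]
        for sp in(.05,.06,.04): r.append(np.round(edges(p,[c[0],c[1],.345],ss=np.linspace(-sp,sp,41)),3)[[0,1,3]])
        print(n,f,*r)
E
```

```text
scene pics/scene0.png [ 0.336 -2.807  0.966] [ 0.337 -2.714  0.996] [ 0.333 -2.269  0.979]
scene pics/raw_scene.png [ 0.333 -1.07   0.391] [ 0.331 -1.113  0.448] [ 0.332 -1.091  0.419]
side pics/side0.png [ 0.332 -0.89   0.266] [ 0.329 -0.872  0.291] [ 0.336 -0.861  0.248]
side pics/raw_side.png [ 0.327 -1.65   0.304] [ 0.33  -1.627  0.298] [ 0.333 -1.642  0.286]
```

Both cameras agree: rolling kept the bar's original heading, about 2.3° off the line. The bar's middle is about 1.4 mm short of the line, so one more small push will centre it.

apply_moves([
  [4, 0, 2, 0, 0, 0, 1],
  [4, 0, 3, 0, 0, 0, 1],
  [4, 0, 3, 0, 0, 0, 1],
  [4, 0, 3, 0, 0, 0, 1],
  [3, 0, 3, 0, 0, 0, 1],
  [1.3, 0, 3, 0, 0, 0, 1],
  [0, 0, 3, 0, 0, 0, 1],
  [0, 0, 2, 0, 0, 0, 1],
  [0, 0, 1, 0, 0, 0, 1],
  [0, 0, 0, 0, 0, 0, 1],
])

```text
time: 24.25
tool_pos: [0.5925, 0.0269, 0.0163]
tcp_rot: [[-0.365, 0.931, -0.001], [0.931, 0.365, 0.0], [0.0, -0.001, -1.0]]
contact_force: [-0.8, -0.2, -0.3]
opening: 1.003
grasp_force: 0.0
```

apply_moves([
  [0, 0, 0.6, 0, 0, 0, 1],
  [0, 0, 0.5, 0, 0, 0, 1],
  [0, 0, 0.3, 0, 0, 0, 1],
  [0, 0, 0.2, 0, 0, 0, 1],
  [0, 0, 0, 0, 0, 0, 1],
  [0.8, 0, 0, 0, 0, 0, 1],
  [0.7, 0, 0, 0, 0, 0, 1],
  [0.4, 0, 0, 0, 0, 0, 1],
  [0.2, 0, 0, 0, 0, 0, 1],
  [0, 0, 0, 0, 0, 0, 1],
])

```text
time: 25.5
tool_pos: [0.585, 0.0467, 0.0007]
tcp_rot: [[-0.366, 0.931, 0.0], [0.931, 0.366, -0.0], [-0.0, 0.0, -1.0]]
contact_force: [-0.1, -0.3, 0.2]
opening: 0.998
grasp_force: 0.0
```

```bash
python3 st.py
```

```text
t 25.5 tcp [0.585  0.0467 0.0007] d 0.5617 n -0.1697 yaw(y) 0.3745 z [ 1.e-04 -1.e-04 -1.e+00] F [-0.06 -0.28  0.17]
```

apply_moves([
  [0.5, 0, 0, 0, 0, 0, 1],
  [0.3, 0, 0, 0, 0, 0, 1],
  [0.2, 0, 0, 0, 0, 0, 1],
  [0.1, 0, 0, 0, 0, 0, 1],
  [0.1, 0, 0, 0, 0, 0, 1],
  [0.1, 0, 0, 0, 0, 0, 1],
  [0.1, 0, 0, 0, 0, 0, 1],
  [0.04, 0, 0, 0, 0, 0, 1],
  [0, 0, 0, 0, 0, 0, 1],
  [-0.5, 0, 0, 0, 0, 0, 1],
])

```text
time: 26.75
tool_pos: [0.5813, 0.0554, 0.0006]
tcp_rot: [[-0.366, 0.931, -0.0], [0.931, 0.366, 0.0], [0.0, -0.0, -1.0]]
contact_force: [-0.6, 0.2, 0.1]
opening: 1.001
grasp_force: 0.0
```

apply_moves([
  [-1.5, 0, 0, 0, 0, 0, 1],
  [0, 0, -3, 0, 0, 0, 1],
  [-2, 0, -4, 0, 0, 0, 1],
  [-4, 0, -4, 0, 0, 0, 1],
  [-4, 0, -4, 0, 0, 0, 1],
  [-4, 0, -4, 0, 0, 0, 1],
  [-4, 0, -3, 0, 0, 0, 1],
  [-4, 0, 0, 0, 0, 0, 1],
  [0, 0, 0, 0, 0, 0, 1],
  [0, 0, 0, 0, 0, 0, 1],
])

```text
time: 28.0
tool_pos: [0.6665, -0.1637, 0.2199]
tcp_rot: [[-0.365, 0.931, -0.002], [0.931, 0.365, 0.001], [0.002, -0.001, -1.0]]
contact_force: [0.6, 0.6, -0.1]
opening: 0.999
grasp_force: 0.0
```

```bash
python3 - <<'E'
from fine import *
L={"scene":(.5694,.0846),"side":(.5721,.0887)};ims=[]
for n in L:
    p=cams.snapshot(n);a=.345
    y,dn,*o=edges(p,[L[n][0]-.003*np.cos(.373),L[n][1]-.003*np.sin(.373),a]);print(n,"yaw",round(y,4),"offset mm",round(dn,2),np.round(o,2))
    x,y=(225,150) if n=="scene" else (230,190)
    ims.append(cv2.resize(p["color"][y:y+110,x:x+140,::-1],None,fx=2.8,fy=2.8,interpolation=3))
cv2.imwrite("pics/k.png",np.hstack(ims))
E
```

```text
scene yaw 0.3281 offset mm -0.26 [82.    0.37 -0.34  0.3 ]
side yaw 0.3246 offset mm -0.5 [ 8.2e+01  2.4e-01  3.0e-02 -7.0e-02]
```

View pics/k.png

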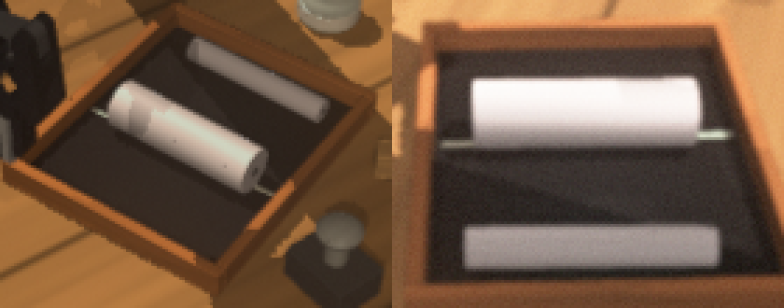

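The bar is centred within about 0.5 mm, with the line showing at both ends and the arm clear, so I'm handing in.

```bash
python3 -c "
from workcell import workorder;print(workorder.job_done())"
```

```text
the job is handed in; nothing more can be done
None
```

I rolled the thick bar onto the line and handed the job in: its middle measures within about 0.5 mm of the line, but it still lies about 2.5° off the line's direction, because rolling kept its starting heading; it was never gripped or lifted, though on the first try the fingertips pressed down on its top with about 13 N before I corrected their height, and nothing else was touched.

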